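# Raise the start-list board to the red mark and hold it

### The arm

A 6-joint arm with a two-finger parallel gripper is mounted at the origin on the work surface. World frame = base frame: x ahead of the robot, y to its left, z up, the work surface at z = 0. Lengths are in mm, angles in degrees, forces in N, time in s.
With the tool pointing down it reaches from about 350 to 850 mm from the base axis. Payload 8.1 kg.
Tool frame: the origin (TCP) lies midway between the tips of the shut fingers; the grasp point (between the pads) lies 19 mm behind it; y points along the fingers, x is the direction in which the jaws open and shut, and the axes are right-handed (so a half turn about y gives the same grasp; the last joint's range is limited). The gripper opens to 85 mm and grips with 20 to 120 N. Pads are 22 mm wide; open, the fingers measure 114 mm over their backs; the gripper's body (76 mm by 85 mm) begins 54 mm behind the grasp point. The pads swing forward as they close: fully open they stand 13 mm farther back than shut.
Start: joints at [-81.154, 7.471, 85.268, -0, 87.261, -4.893], TCP at [142.525, -582.831, 231.292] pointing down, gripper open.
Joint ranges: [-169.43, 169.43], [-51.17, 129.36], [1.28, 143.12], [-76.62, 256.62], [0, 156.53], [-152.29, 152.29]. Speed limits (degrees/s): [136.94, 136.94, 159.86, 180, 180, 180].

### API

Orientations are given as [roll, pitch, yaw] about the fixed x, y, z axes, in that order (R = Rz(yaw) Ry(pitch) Rx(roll)).
In Python, from bench import r gives the robot as it stands.
- The arm moves only by the tool move_arm, never from a script. Its arguments are lists of equal length, an entry for each row: "linear": the shift along the tool's x, y, z normalised to -1 to 1, where 1 is 300 mm, a list of three; "twist": the turn, a rotation vector about the tool's x, y, z normalised to -1 to 1, where 1 is pi/2 rad, a list of three; "hand": the opening, from -1 (shut) to 1 (fully open). A call has 1 to 12 rows; each row is the pose to reach, as a shift and turn from the pose measured when the call began, along the tool's axes at that moment; what a row does not reach only later rows make up. A row lasts 1/12 s, in which the tool goes at most 41.7 mm and 7.16 degrees, less where a joint would pass 70% of its speed; a pose out of reach is approached as far as the arm can. A call with a number of a shift or a turn outside -1 to 1 is refused whole. A call with a gripper value outside its range is refused whole. The fingers move at their own pace and stop on an object; "force" is the grip in N (left out, the last holds). Time passes only in rows, so rows that repeat a pose let the fingers close. It gives the time, the measured TCP pose, the force and the opening at its end, in the units of the state.
- r.sense(): the state, without advancing time (a new reading comes with each control period).
- r.snapshot(name): name is "side" or "top" or "wrist"; returns a dict with "frame" (384x512x3 uint8, red, green, blue), "range_z" (384x512 float32, mm along the optical axis (not along the pixel's ray), 0 where there is no reading), "intrinsics" (3x3 intrinsics, pixels), "dist_coeffs" ([k1, k2, p1, p2, k3] as OpenCV has them; the pictures are not rectified), "R" (3x3) and "t" (3): a world point X has camera coordinates R X + t; the wrist camera has in their place "hand_eye" (4x4, takes a point from camera to tool coordinates, whose origin is the TCP and whose axes are the tool frame's). Camera axes: x right, y down, z forward; pixel columns grow to the right and rows downward; lengths in mm; the calibration is good to about 2 mm. A picture is of the moment at which its call begins: read the wrist's pose just before it.
- r.hand_in(): hands the job in, once; it reports no verdict.
The state is a dict: "time": time; "joint_pos": joint angles; "qd": joint speeds; "joint_efforts": joint torques, N m; "tool_pos": TCP position; "tcp_rot": TCP orientation; "ft_force": force on the tool from outside, world axes, zero at the start; "wrist_torque": the same for the moment, N m; "finger_gap": finger opening in mm.
Only numpy, scipy, OpenCV 4.12 (cv2) and the standard library are available. Lean on these libraries where they do the work, as an engineer would, in place of code of your own. Each camera call takes 0.05 s, during which the arm holds its last target. There are 200 camera calls.

### The job

The start-list board is still folded down on its stand from transport. Free its stay by turning the orange clamp knob loose (anticlockwise seen from above, just under a quarter turn), then lift the board by its black handle until the carriage's yellow pointer stands on the red mark of the scale, and finish while still holding the board steady there by the handle, knob left loose, so that I can tighten the clamp. Do not shift the red mark or the other things on the table.

Things in the scene. Friction and masses are not known exactly. Their poses are not given: they have to be found in the camera images.
- stand: fixed heavy stand of the board: grey base plate 6 mm thick, 330 mm along its x, 440 mm along its y (from -275 to +165 mm). Origin on the table, under the middle of the board's width; +x points from the handle edge of the board to its hinge, z up. On its -y side a rail, a carriage and a white scale with black ticks every 10 mm run along x
- board_mid (a point): middle of the upper face of the white board (195 mm by 280 mm along stand y, 8 mm thick, about 0.7 kg, two printed sheets on it). It is hinged on its far (stand +x) edge and at the start lies 8 degrees above level on two rubber-capped posts
- hinge_axis (a point): middle of the board's hinge axis, 55 mm above the table; the axis runs along stand y. Board and handle turn about it
- handle_bar (a point): black U-shaped handle on the board's free edge. This point is the middle of its round grip bar: 12 mm thick, 120 mm long along stand y, 258 mm from the hinge axis, 95 mm above the table at the start; 42 mm free gap between bar and board, so fingers can close on it from above along stand x and it turns in the grip. Lifting takes 2 to 4 N once the clamp is loose; let go, the board falls back
- board (a joint): swing of the board in rad: 0 as it lies on the posts, growing as its handle edge rises, end stop 0.91. It moves freely when the clamp is loose; tight, the clamp holds it by friction
- carriage_top (a point): middle of the top of the dark steel carriage (50 mm along the rail, 44 mm wide, top 49 mm above the table), which slides along stand x on the rail at stand y -215 mm. A flat steel stay bar at stand y -152 mm, just outside the board's edge, joins it to the board, so it moves toward the hinge as the board rises
- knob_grip (a point): middle of the orange wing of the clamp knob on the carriage: an upright bar 46 mm long, 12 mm thick, 28 mm tall (14 mm either way from this point), 78 mm above the table, turning on a vertical axis. Fingers close on its 12 mm. The point's x axis lies along the wing. The knob rides with the carriage
- knob (a joint): turn of the clamp knob in rad, positive anticlockwise seen from above: 0 to 0.2 (tight) at the start, end stop 1.4. At 0 the wing lies along stand y. The clamp is off from about 0.9 on and counts as loose above 1.0. Turning takes about 0.15 N m; it stays where it is left
- pointer_tip (a point): tip of the carriage's yellow pointer, 3 mm wide, 30 mm above the table. As the board rises it travels in stand +x: 3 mm at a board swing of 0.05 rad, 6 at 0.1, 14 at 0.2, 24 at 0.3, 36 at 0.4, 50 at 0.5, 66 at 0.6, 84 at 0.7, 102 at 0.8
- mark_top (a point): point on top of the red mark, a clip 12 mm wide along the scale (stand x), 20 mm across, 20 mm above the table, in the middle of its width. It sits 28 to 83 mm from the pointer's start, toward the hinge, elsewhere each time. The board is at its marked angle when pointer and mark have the same stand x; the point's axes are those of the stand
- mug: blue mug, 82 mm across, 92 mm tall, loose; origin in the middle of its underside; leave it where it is
- tape: brown ring of packing tape lying flat, 96 mm across, 50 mm tall, loose; origin in the middle of its underside; leave it where it is
- stapler: red and black stapler, 130 mm long, 52 mm tall, loose; origin in the middle of its underside; leave it where it is
- pin_tin: flat brass tin of safety pins, 60 mm across, 34 mm tall, loose; origin in the middle of its underside; leave it where it is
- highlighter: green flat highlighter pen lying down, 114 mm long, 14 mm tall, loose; origin in the middle of its underside; leave it where it is
- bottle: metal drinking bottle, 68 mm across, 200 mm tall, loose; origin in the middle of its underside; leave it where it is
- punch: blue and black hole punch, 100 x 100 mm, 60 mm tall, loose; origin in the middle of its underside; leave it where it is

How it is judged (in metres and radians):
On the way:
1. the clamp knob is turned loose while the board still lies on its posts (value of joint knob above 1 rad and value of joint board below 0.06 rad), for 0.2 s.
At the end, for the whole second after the job is handed in: The pointer stands within 7 mm of the middle of the red mark along the scale, the board is still (under 0.06 rad/s), the clamp knob is loose (above 1.0 rad), and the fingers still carry the board by its handle (over 1 N), so nothing else holds it up (x of pointer_tip in the frame of mark_top between -0.007 and 0.007 m and value of joint knob above 1 rad and (contact force between the fingers and board_c1 above 1 N or contact force between the fingers and board_c2 above 1 N or contact force between the fingers and board_c3 above 1 N) and velocity of joint board between -0.06 and 0.06 rad/s); the arm keeps its last pose, push and grip.
It fails at once if the red mark is shifted by more than 5 mm (distance of mark_top from where it was at the start of the episode above 0.005 m).
It fails at once if a loose thing on the table is shifted by more than 2 cm (distance of any of mug, tape, stapler, pin_tin, highlighter, bottle, punch from where it was at the start of the episode above 0.02 m).
It also fails if it takes over 51 s, if anything falls off the work surface, if the arm or the gripper's body presses on something with over 40 N, if the wrist force passes 120 N, or if a joint passes its speed limit or range.

## Working session

There is one attempt and no reset: what is moved stays moved. The work goes in short steps, Python scripts to look and compute and a tool call to move; the robot and the scene stay as the last step left them, time stands still between calls to the robot, and variables do not carry over. Pictures are saved under pics/ and viewed, on a budget of 10 in all, crops included, one or two more only if the job needs it, and the job is handed in when it is done.

Besides the shell and the picture viewer there is one more tool, called after "Request:" by a JSON object that holds its "name" and its "arguments". move_arm: Moves the arm, as the interface text tells. Scaled input: -1 to 1 covers 300 mm each way for a shift and pi/2 rad each way for a turn. Its arguments: {"type":"object","properties":{"linear":{"type":"array","items":{"type":"array","items":{"type":"number","minimum":-1,"maximum":1}}},"twist":{"type":"array","items":{"type":"array","items":{"type":"number","minimum":-1,"maximum":1}}},"hand":{"type":"array","items":{"type":"number"}},"force":{"type":"number"}},"required":["linear","twist","hand"]}

```bash
mkdir -p pics; ls; python3 - <<'E'
from bench import r
import cv2,numpy as np,pickle
s=r.sense();print(s)
D={}
for n in("top","side"):
    d=r.snapshot(n);D[n]=d
    print(n,d["intrinsics"].tolist(),d["dist_coeffs"],np.array(d["R"]).round(3).tolist(),d["t"])
pickle.dump(D,open("d.pkl","wb"))
for n in D: cv2.imwrite(f"pics/{n}0.png",cv2.resize(D[n]["frame"][:,:,::-1],(768,576)))
E
```

```text
pics
{'time': 0.0, 'joint_pos': array([-8.11528728e+01,  7.51502453e+00,  8.53288819e+01, -1.34835794e-03,
        8.72611222e+01, -4.89255334e+00]), 'qd': array([-0.03179001, -0.01977667,  0.09433936, -0.03025379,  0.000589  ,
        0.12968051]), 'joint_efforts': array([ 1.70749594e-03, -5.69399071e+01, -5.00545979e+01, -7.93343725e-05,
        1.50383130e-02,  1.71107109e-05]), 'tool_pos': array([ 142.44114455, -582.28728626,  230.24910627]), 'tcp_rot': array([-89.99238417,   0.10476073, -76.26024681]), 'ft_force': array([0.19447703, 0.24535875, 0.11706784]), 'wrist_torque': array([ 0.04152939,  0.02019184, -0.00778613]), 'finger_gap': 85.59755592817552}
top [[356.58926658166115, 0.0, 260.8971454264398], [0.0, 356.58926658166115, 188.90155863134922], [0.0, 0.0, 1.0]] [-0.11465173  0.          0.          0.          0.        ] [[0.017, -1.0, -0.004], [-0.98, -0.015, -0.197], [0.197, 0.007, -0.98]] [ -67.02150565  542.37808965 1154.66301871]
side [[439.05977461797613, 0.0, 250.22135533473022], [0.0, 439.05977461797613, 193.55077485443522], [0.0, 0.0, 1.0]] [-0.10789141  0.          0.          0.          0.        ] [[-0.812, -0.584, -0.016], [-0.416, 0.596, -0.687], [0.41, -0.551, -0.726]] [ 436.2242024   338.9157123  1275.80745113]
```

View pics/top0.png

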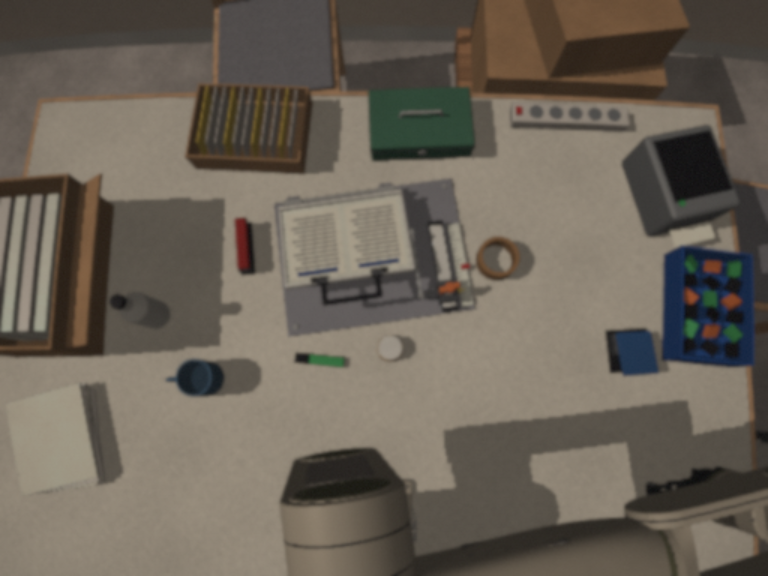

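View pics/side0.png

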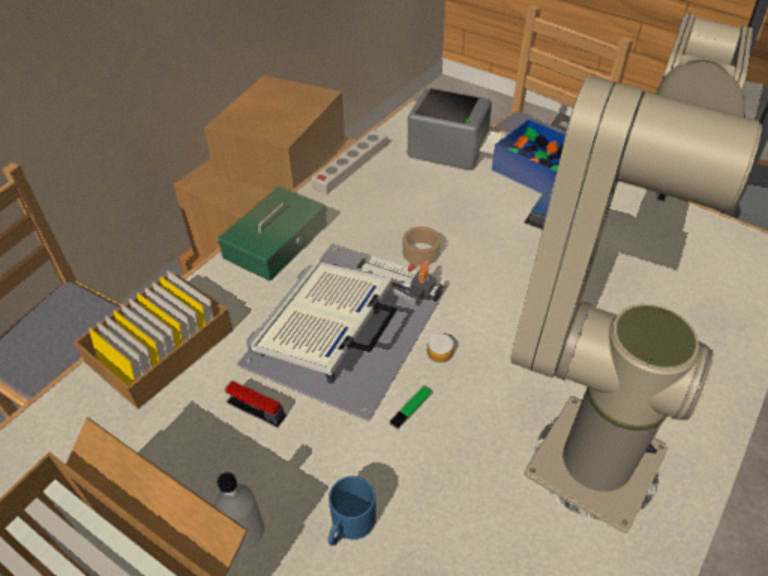

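```bash
cat > h.py <<'E'
import numpy as np,cv2
from scipy.spatial.transform import Rotation as Ro
def pose(s):
    R=Ro.from_euler('xyz',s["tcp_rot"],degrees=True).as_matrix(); return R,np.array(s["tool_pos"],float)
def cam(d,s=None):
    "camera-to-world rotation and centre"
    if "R" in d:
        R=np.array(d["R"]);return R.T,-R.T@np.array(d["t"])
    H=np.array(d["hand_eye"]);R,p=pose(s);return R@H[:3,:3],R@H[:3,3]+p
def rays(d,uv,s=None):
    uv=np.array(uv,float).reshape(-1,1,2)
    n=cv2.undistortPoints(uv,np.array(d["intrinsics"]),np.array(d["dist_coeffs"])).reshape(-1,2)
    A,c=cam(d,s);return c,np.c_[n,np.ones(len(n))]@A.T
def onz(d,uv,z,s=None):
    c,v=rays(d,uv,s);return c+v*((z-c[2])/v[:,2:])
def bydepth(d,uv,s=None):
    c,v=rays(d,uv,s);uv=np.round(np.array(uv).reshape(-1,2)).astype(int)
    return c+v*d["range_z"][uv[:,1],uv[:,0]][:,None]
def mask(d,lo,hi):
    return cv2.inRange(cv2.cvtColor(d["frame"],cv2.COLOR_RGB2HSV),lo,hi)
def blobs(m,amin=8):
    n,_,st,c=cv2.connectedComponentsWithStats(m);return [(st[i,4],c[i]) for i in range(1,n) if st[i,4]>=amin]
E
python3 - <<'E'
from h import *;import pickle
np.set_printoptions(precision=1,suppress=True)
D=pickle.load(open("d.pkl","rb"))
t=D["top"]
c=np.array([[290,333],[452,180],[476,307]])/1.5
print("plate",onz(t,c,6))
for n in D:
  d=D[n]
  for nm,lo,hi in(("orange",(6,150,120),(14,255,255)),("red",(0,150,100),(5,255,255))):
    for a,cc in blobs(mask(d,lo,hi),3): print(n,nm,a,cc*1.5,bydepth(d,cc),onz(d,cc,78 if nm=="orange" else 20))
c=np.array([[323,300],[380,293],[352,297],[490,258]])/1.5
print("handle",onz(t,c,95),bydepth(t,c))
for n in D: print(n,mask(D[n],(0,120,80),(16,255,255)).sum())
E
```

```text
plate [[ 431.7  175.4    6. ]
 [ 814.5 -202.7    6. ]
 [ 499.8 -256.5    6. ]]
top orange 28 [711.4 266.6] [[ 591.  -804.9   73.9]] [[ 590.  -802.3   78. ]]
top orange 43 [449.1 286.5] [[ 530.4 -184.7   93.3]] [[ 533.4 -186.3   78. ]]
top orange 32 [690.9 296.4] [[ 521.5 -752.    63.4]] [[ 518.9 -743.5   78. ]]
top orange 40 [730.9 299.9] [[ 514.7 -854.7   61.8]] [[ 511.9 -843.9   78. ]]
top orange 9 [706.3 330.7] [[ 441.7 -781.4   66.8]] [[ 440.4 -774.6   78. ]]
top red 6 [518.2 109.5] [[ 991.7 -366.5   42.7]] [[1004.7 -372.2   20. ]]
top red 122 [240.  241.6] [[637.3 295.4  51.8]] [[646.1 305.1  20. ]]
side orange 6 [452.    3.5] [[ 1729.8 -2368.2  -321.1]] [[ 1258.  -1530.1    78. ]]
side orange 9 [461.5   2.8] [[ 1689.4 -2401.7  -319. ]] [[ 1230.3 -1557.9    78. ]]
side orange 4 [473.2   0.8] [[ 1602.1 -2370.6  -275.7]] [[ 1202.1 -1603.8    78. ]]
side orange 5 [497.1   1.8] [[ 1461.6 -2370.8  -247.3]] [[ 1118.7 -1651.4    78. ]]
side orange 3 [510.5   1.5] [[ 1385.6 -2370.5  -226.8]] [[ 1076.1 -1686.5    78. ]]
side orange 3 [519.   1.] [[ 1341.7 -2377.7  -215.7]] [[ 1050.6 -171
[... 16593 characters left out ...]
 [[996.1  86.6  78. ]]
side orange 5 [193.2 263.7] [[1661.3 -310.7 -627.8]] [[996.6 108.8  78. ]]
side orange 47 [422.7 270.6] [[ 526.  -174.3   90.3]] [[ 532.3 -184.9   78. ]]
side orange 9 [184.2 268.5] [[1720.4 -300.8 -679.6]] [[1002.6  132.9   78. ]]
side red 8 [321.  176.8] [[ 985.7 -362.6   47.4]] [[1010.5 -390.    20. ]]
side red 7 [409.7 267.4] [[ 592.1 -221.8   24.9]] [[ 594.7 -226.    20. ]]
side red 314 [251.9 397.2] [[632.2 297.7  52.3]] [[651.4 284.4  20. ]]
handle [[ 495.9   89.3   95. ]
 [ 513.3  -34.2   95. ]
 [ 503.5   26.4   95. ]
 [ 595.7 -275.5   95. ]] [[ 495.1   88.6  100. ]
 [ 513.1  -34.3   96.1]
 [ 502.3   25.8  102.5]
 [ 619.4 -292.6    1.3]]
top 909585
side 6303855
```

```bash
cat >> h.py <<'E'
def plan(s,p,yaw,steps=1):
    "rows to the world point p with tool down and given yaw"
    R,t=pose(s);T=Ro.from_euler('xyz',[-90,0,yaw],degrees=True).as_matrix()
    lin=R.T@(np.array(p,float)-t)/300;tw=Ro.from_matrix(R.T@T).as_rotvec()/(np.pi/2)
    print("plan",lin.round(4).tolist(),tw.round(4).tolist(),"rows>=",max(np.linalg.norm(lin)*300/41.7,np.linalg.norm(tw)*90/7.16).round(1))
E
python3 - <<'E'
from h import *;from bench import r
np.set_printoptions(precision=3,suppress=True)
d=r.snapshot("wrist");print(np.array(d["hand_eye"]),d["intrinsics"])
plan(r.sense(),[510,-190,300],10)
E
```

```text
[[   1.      -0.001   -0.       0.003]
 [   0.      -0.312    0.95  -142.476]
 [  -0.001   -0.95    -0.312   81.078]
 [   0.       0.       0.       1.   ]] [[272.26    0.    257.308]
 [  0.    272.26  192.593]
 [  0.      0.      1.   ]]
plan [-0.98, -0.2302, 1.5008] [-0.0008, -0.9585, -0.0007] rows>= 13.0
```

Request:
{"name": "move_arm", "arguments": {"linear": [[-0.65, -0.05, 1], [-0.65, -0.05, 1], [-0.65, -0.05, 1], [-0.65, -0.05, 1], [-0.65, -0.05, 1], [-0.65, -0.05, 1], [-0.65, -0.05, 1], [-0.65, -0.05, 1], [-0.65, -0.05, 1], [-0.65, -0.05, 1]], "twist": [[0, -0.7, 0], [0, -0.7, 0], [0, -0.7, 0], [0, -0.7, 0], [0, -0.7, 0], [0, -0.7, 0], [0, -0.7, 0], [0, -0.7, 0], [0, -0.7, 0], [0, -0.7, 0]], "hand": [1, 1, 1, 1, 1, 1, 1, 1, 1, 1]}}

```text
time: 0.98
tool_pos: [390.5, -318.0, 246.0]
tcp_rot: [-89.8, -0.0, -12.6]
ft_force: [0.2, -0.2, -0.0]
finger_gap: 85.7
```

```bash
python3 - <<'E'
from h import *;from bench import r
s=r.sense();print(s["tool_pos"],s["tcp_rot"],s["time"]);plan(s,[525,-165,210],12)
E
```

```text
[ 390.50714713 -318.02561381  245.95732637] [-8.98350616e+01 -3.57270763e-02 -1.26258907e+01] 0.9833
plan [0.3259, 0.1218, 0.5954] [-0.0017, -0.2736, 0.0008] rows>= 5.0
```

Request:
{"name": "move_arm", "arguments": {"linear": [[0.326, 0.122, 0.595], [0.326, 0.122, 0.595], [0.326, 0.122, 0.595], [0.326, 0.122, 0.595], [0.326, 0.122, 0.595], [0.326, 0.122, 0.595], [0.326, 0.122, 0.595], [0.326, 0.122, 0.595]], "twist": [[-0.002, -0.274, 0], [-0.002, -0.274, 0], [-0.002, -0.274, 0], [-0.002, -0.274, 0], [-0.002, -0.274, 0], [-0.002, -0.274, 0], [-0.002, -0.274, 0], [-0.002, -0.274, 0]], "hand": [0.3, 0.3, 0.3, 0.3, 0.3, 0.3, 0.3, 0.3]}}

```text
time: 1.65
tool_pos: [524.6, -165.4, 209.5]
tcp_rot: [-90.0, 0.0, 12.1]
ft_force: [-0.3, -0.8, 0.9]
finger_gap: 55.3
```

```bash
python3 - <<'E'
from h import *;from bench import r
import pickle
s=r.sense();d=r.snapshot("wrist");pickle.dump((s,d),open("w1.pkl","wb"))
print(s["tool_pos"],s["tcp_rot"])
cv2.imwrite("pics/w1.png",cv2.resize(d["frame"][:,:,::-1],(768,576)))
for nm,lo,hi in(("orange",(5,140,100),(16,255,255)),("red",(0,150,80),(4,255,255)),("yellow",(22,130,120),(34,255,255))):
    for a,c in blobs(mask(d,lo,hi),6): print(nm,a,(c*1.5).round(),bydepth(d,c,s).round(1))
E
```

```text
[ 524.59565718 -165.37126108  209.53145095] [-9.00387600e+01  9.05439880e-03  1.20565164e+01]
orange 653 [390. 303.] [[ 531.5 -180.1   90.8]]
red 106 [448. 338.] [[ 595.4 -226.8   21.3]]
red 11 [765. 531.] [[ 981.7 -367.4   45.2]]
```

View pics/w1.png

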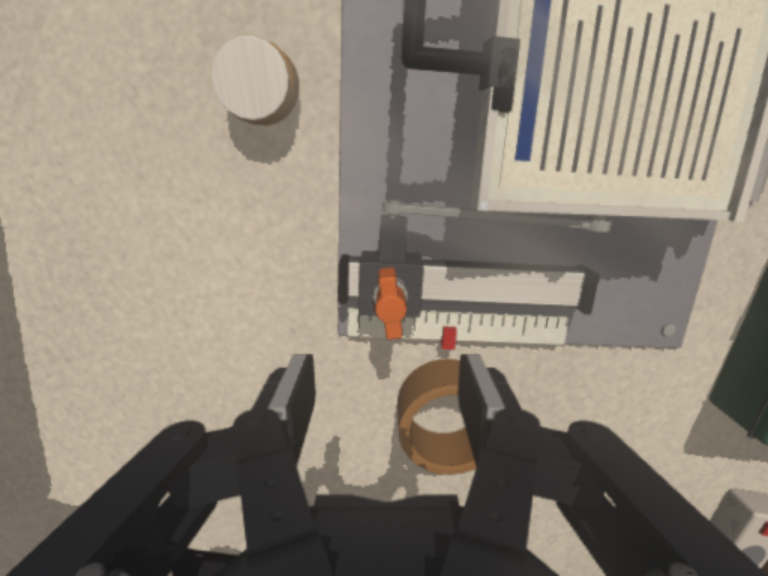

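```bash
python3 - <<'E'
from h import *;import pickle
s,d=pickle.load(open("w1.pkl","rb"))
m=mask(d,(3,120,60),(18,255,255))
def cloud(m,box):
    v,u=np.nonzero(m);k=(u>box[0])&(u<box[1])&(v>box[2])&(v<box[3]);uv=np.c_[u,v][k].astype(float)
    return uv,bydepth(d,uv,s)
uv,P=cloud(m,(240,285,170,235))
print(len(P),np.percentile(P[:,2],[2,10,30,50,70,90,98]).round(1))
for lo in(84,88):
  Q=P[P[:,2]>lo]; rect=cv2.minAreaRect(Q[:,:2].astype(np.float32))
  w,v=np.linalg.eigh(np.cov(Q[:,:2].T)); a=v[:,1]
  print(lo,len(Q),"mean",Q.mean(0).round(1),"rect",rect,"pca ang",np.degrees(np.arctan2(a[1],a[0])).round(1)%180,np.sqrt(w).round(1))
m=mask(d,(0,130,60),(6,255,255));uv,P=cloud(m,(285,315,205,250));Q=P[P[:,2]>16]
print("mark",len(Q),Q.mean(0).round(1),cv2.minAreaRect(Q[:,:2].astype(np.float32)))
# stand yaw: plate left edge and board edge
e=np.array([[340,330],[340,180],[341,5]])/1.5;p=onz(d,e,6,s);print("plate edge",p.round(1).tolist(),90+np.degrees(np.arctan2(*(p[2]-p[0])[:2]))-90)
e=np.array([[340,336],[682,348]])/1.5;p=onz(d,e,6,s);q=p[1]-p[0];print("plate -y edge",p.round(1).tolist(),np.degrees(np.arctan2(q[1],q[0])),np.hypot(*q[:2]))
cv2.imwrite("pics/w1c.png",cv2.resize(d["frame"][160:240,220:400,::-1],(800,356),interpolation=cv2.INTER_CUBIC))
E
```

```text
688 [66.4 79.9 89.2 89.8 90.2 90.8 91.4]
84 595 mean [ 532.3 -182.4   91.5] rect ((524.1265258789062, -145.97718811035156), (20.81108283996582, 122.73377990722656), 12.275856018066406) pca ang 107.1 [ 4.7 14.5]
88 564 mean [ 532.4 -182.9   91.8] rect ((523.6994018554688, -146.09686279296875), (20.718976974487305, 122.82574462890625), 12.91894245147705) pca ang 107.0 [ 4.6 14.4]
mark 118 [ 595.  -225.9   23. ] ((557.8716430664062, -159.77297973632812), (14.591127395629883, 175.92379760742188), 29.21148681640625)
plate edge [[499.4, -246.0, 6.0], [476.0, -113.7, 6.0], [454.1, 11.2, 6.0]] -9.99423402176339
plate -y edge [[500.5, -252.0, 6.0], [824.0, -197.4, 6.0]] 9.569421554054005 328.04105331653767
```

View pics/w1c.png

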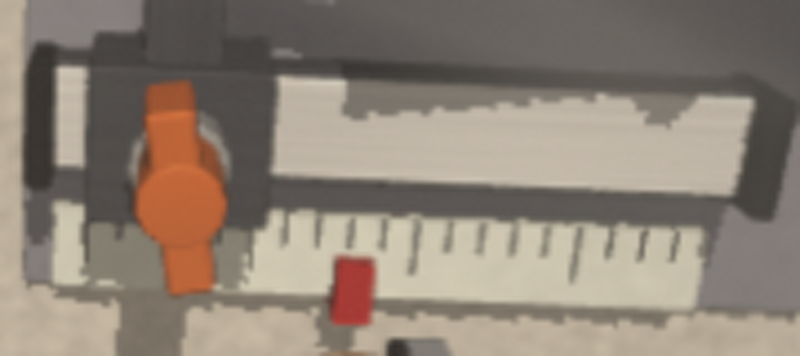

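```bash
python3 - <<'E'
from h import *;import pickle
from bench import r
s,d=pickle.load(open("w1.pkl","rb"))
def cl(lo,hi,box,z0,z1,rad):
    v,u=np.nonzero(mask(d,lo,hi));k=(u>box[0])&(u<box[1])&(v>box[2])&(v<box[3]);P=bydepth(d,np.c_[u,v][k].astype(float),s)
    P=P[(P[:,2]>z0)&(P[:,2]<z1)];P=P[np.linalg.norm(P[:,:2]-np.median(P[:,:2],0),axis=1)<rad];return P
for nm,a in(("knob",((3,120,60),(18,255,255),(240,285,170,235),86,96,30)),("mark",((0,130,60),(6,255,255),(285,315,205,250),17,25,20))):
    P=cl(*a);w,v=np.linalg.eigh(np.cov(P[:,:2].T));x=v[:,1]
    print(nm,len(P),P.mean(0).round(1),"ang",np.degrees(np.arctan2(x[1],x[0]))%180,cv2.minAreaRect(P[:,:2].astype(np.float32)))
print(onz(d,[[260.7,206.1]],92,s))
s=r.sense();plan(s,[532,-182,130],17);plan(s,[532,-182,60],17)
E
```

```text
knob 578 [ 532.5 -183.3   89.9] ang 108.70176404417448 ((532.420166015625, -184.0261688232422), (20.78302574157715, 44.84907913208008), 12.275853157043457)
mark 114 [ 595.9 -227.3   20.3] ang 99.2495926451227 ((596.01904296875, -227.38674926757812), (10.827040672302246, 19.633146286010742), 12.003362655639648)
[[ 533.07694828 -183.84782199   92.        ]]
plan [0.0135, 0.2664, -0.0569] [0.0007, -0.0557, 0.0002] rows>= 2.0
plan [0.0134, 0.4997, -0.0567] [0.0007, -0.0557, 0.0002] rows>= 3.6
```

```bash
python3 - <<'E'
from h import *
from bench import r
s=r.sense();plan(s,[532.6,-183.9,130],18);plan(s,[532.6,-183.9,61],18)
E
```

```text
plan [0.0141, 0.2664, -0.0636] [0.0007, -0.0668, 0.0002] rows>= 2.0
plan [0.014, 0.4964, -0.0633] [0.0007, -0.0668, 0.0002] rows>= 3.6
```

Request:
{"name": "move_arm", "arguments": {"linear": [[0.014, 0.266, -0.0635], [0.014, 0.266, -0.0635], [0.014, 0.266, -0.0635], [0.014, 0.4, -0.0635], [0.014, 0.496, -0.0635], [0.014, 0.496, -0.0635], [0.014, 0.496, -0.0635], [0.014, 0.496, -0.0635], [0.014, 0.496, -0.0635], [0.014, 0.496, -0.0635]], "twist": [[0.001, -0.067, 0], [0.001, -0.067, 0], [0.001, -0.067, 0], [0.001, -0.067, 0], [0.001, -0.067, 0], [0.001, -0.067, 0], [0.001, -0.067, 0], [0.001, -0.067, 0], [0.001, -0.067, 0], [0.001, -0.067, 0]], "hand": [0.3, 0.3, 0.3, 0.3, 0.3, 0.3, 0, -0.3, -0.3, -0.3], "force": 40}}

```text
time: 2.53
tool_pos: [534.4, -184.9, 64.2]
tcp_rot: [-90.1, -0.2, 18.0]
ft_force: [0.5, 0.3, 0.9]
finger_gap: 29.9
```

```bash
python3 - <<'E'
from h import *;from bench import r
s=r.sense();print(s["tool_pos"],s["tcp_rot"],s["ft_force"],s["finger_gap"]);d=r.snapshot("wrist")
cv2.imwrite("pics/w2.png",cv2.resize(d["frame"][:,:,::-1],(768,576)))
E
```

```text
[ 534.39186276 -184.90904505   64.18964613] [-90.14766633  -0.2155212   17.99806537] [0.49524456 0.28206258 0.88201866] 29.91978258029219
```

View pics/w2.png

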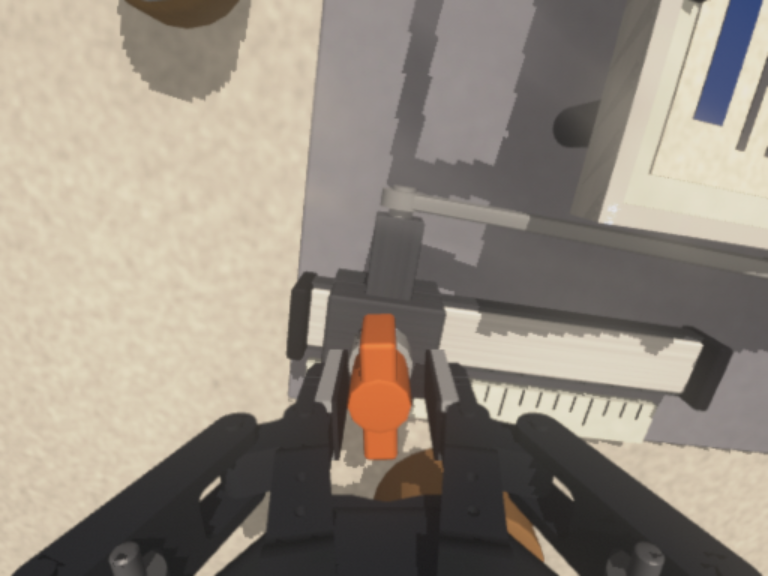

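```bash
python3 - <<'E'
from h import *
from bench import r
s=r.sense();plan(s,[532.6,-183.9,60],18)
E
```

```text
plan [-0.0039, 0.0122, 0.004] [0.0013, 0.0, 0.002] rows>= 0.1
```

Request:
{"name": "move_arm", "arguments": {"linear": [[-0.005, 0.014, 0.005], [-0.005, 0.014, 0.005], [-0.005, 0.014, 0.005], [-0.005, 0.014, 0.005], [-0.005, 0.014, 0.005], [-0.005, 0.014, 0.005], [-0.005, 0.014, 0.005], [-0.005, 0.014, 0.005]], "twist": [[0, 0, 0], [0, 0, 0], [0, 0, 0], [0, 0, 0], [0, 0, 0], [0, 0, 0], [0, 0, 0], [0, 0, 0]], "hand": [-0.3, -0.3, -1, -1, -1, -1, -1, -1], "force": 40}}

```text
time: 3.25
tool_pos: [531.6, -183.9, 60.0]
tcp_rot: [-90.1, -0.1, 18.0]
ft_force: [-6.5, -0.0, 8.2]
finger_gap: 22.3
```

```bash
python3 - <<'E'
from h import *
from bench import r
s=r.sense();print(s["tool_pos"],s["tcp_rot"],s["ft_force"],s["finger_gap"])
E
```

```text
[ 531.59757335 -183.94496374   60.04435337] [-90.1127196   -0.10054986  18.01619703] [-6.52117554 -0.04943199  8.15697151] 22.315749123949647
```

Request:
{"name": "move_arm", "arguments": {"linear": [[0.002, 0, 0], [0.002, 0, 0], [0.002, 0, 0], [0.002, 0, 0]], "twist": [[0, 0, 0], [0, 0, 0], [0, 0, 0], [0, 0, 0]], "hand": [-1, -1, -1, -1]}}

```text
time: 3.58
tool_pos: [531.6, -183.9, 60.1]
tcp_rot: [-90.1, -0.0, 18.0]
ft_force: [-5.1, -1.0, 5.3]
finger_gap: 22.5
```

```bash
python3 - <<'E'
from h import *;from bench import r
s=r.sense();print(s["tool_pos"],s["tcp_rot"],s["ft_force"],s["wrist_torque"],s["finger_gap"]);d=r.snapshot("wrist")
cv2.imwrite("pics/w3.png",cv2.resize(d["frame"][180:340,150:370,::-1],(792,576)))
E
```

```text
[ 531.6064032  -183.9123941    60.11534779] [-9.01005323e+01 -2.93647064e-02  1.80186259e+01] [-5.08935093 -0.96187257  5.3184235 ] [-0.1659622   1.0133323   0.00324093] 22.516605644468818
```

View pics/w3.png

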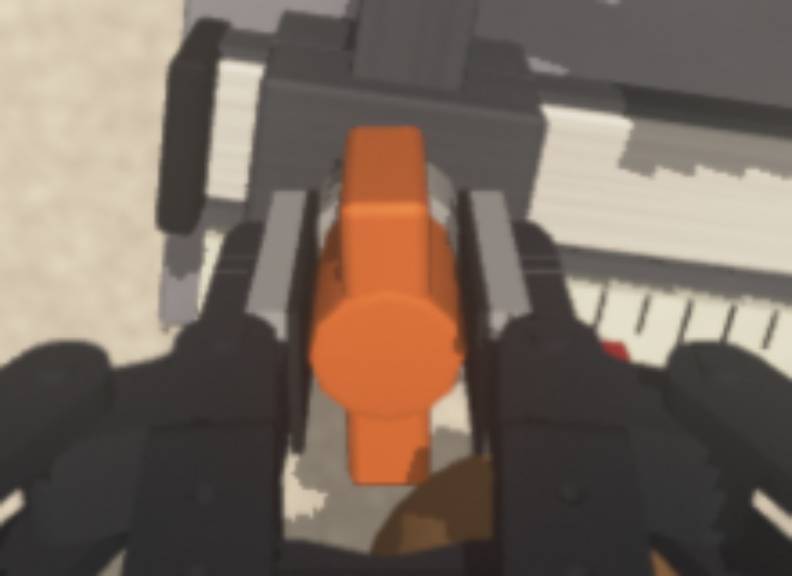

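Request:
{"name": "move_arm", "arguments": {"linear": [[0, 0, 0], [0, 0, 0], [0, 0, 0], [0, 0, 0], [0, 0, 0], [0, 0, 0], [0, 0, 0], [0, 0, 0], [0, 0, 0], [0, 0, 0], [0, 0, 0], [0, 0, 0]], "twist": [[0, 0, 0], [0, 0, 0], [0, -0.04, 0], [0, -0.08, 0], [0, -0.12, 0], [0, -0.16, 0], [0, -0.2, 0], [0, -0.24, 0], [0, -0.28, 0], [0, -0.32, 0], [0, -0.36, 0], [0, -0.36, 0]], "hand": [-1, -1, -1, -1, -1, -1, -1, -1, -1, -1, -1, -1], "force": 70}}

```text
time: 4.63
tool_pos: [531.0, -184.3, 60.3]
tcp_rot: [-90.1, 0.1, 50.6]
ft_force: [-6.0, -1.0, 5.7]
finger_gap: 20.4
```

```bash
cat > k.py <<'E'
from h import *;from bench import r
s=r.sense();print(s["time"],s["tool_pos"],s["tcp_rot"],s["ft_force"],s["wrist_torque"],s["finger_gap"]);d=r.snapshot("wrist")
v,u=np.nonzero(mask(d,(3,120,60),(18,255,255)));P=bydepth(d,np.c_[u,v].astype(float),s)
P=P[(P[:,2]>87)&(P[:,2]<97)&(np.hypot(P[:,0]-532,P[:,1]+184)<32)]
if len(P):
    w,v=np.linalg.eigh(np.cov(P[:,:2].T));x=v[:,1];print(len(P),P.mean(0),"wing ang",np.degrees(np.arctan2(x[1],x[0]))%180,np.sqrt(w))
E
python3 k.py
```

```text
4.6333 [ 531.02992334 -184.30607398   60.25265101] [-90.06576232   0.09529286  50.64506356] [-5.98816946 -1.01699042  5.67607002] [-0.25489239  1.11914332  0.11143119] 20.36556534146031
2377 [ 530.73724666 -183.25239442   89.98670812] wing ang 141.3989532025851 [ 4.62383978 11.96049434]
```

Request:
{"name": "move_arm", "arguments": {"linear": [[0, 0, 0], [0, 0, 0], [0, 0, 0], [0, 0, 0], [0, 0, 0], [0, 0, 0], [0, 0, 0], [0, 0, 0], [0, 0, 0], [0, 0, 0], [0, 0, 0]], "twist": [[0, -0.04, 0], [0, -0.08, 0], [0, -0.12, 0], [0, -0.16, 0], [0, -0.2, 0], [0, -0.24, 0], [0, -0.28, 0], [0, -0.32, 0], [0, -0.34, 0], [0, -0.34, 0], [0, -0.34, 0]], "hand": [-1, -1, -1, -1, -1, -1, -1, -1, -1, -1, -1], "force": 70}}

```text
time: 5.6
tool_pos: [530.7, -184.9, 60.3]
tcp_rot: [-90.0, 0.2, 81.1]
ft_force: [-4.4, -1.9, 4.1]
finger_gap: 20.0
```

```bash
python3 k.py; python3 - <<'E'
from h import *;from bench import r
E
```

```text
5.6 [ 530.71609801 -184.87662391   60.2771541 ] [-89.98115482   0.16869151  81.09051203] [-4.4067862  -1.90155436  4.0649355 ] [-0.4519867   0.76461551  0.04930083] 20.043612117872097
2339 [ 529.89132799 -184.47241481   89.97810373] wing ang 171.7635191700609 [ 4.5699641  11.86638517]
```

Request:
{"name": "move_arm", "arguments": {"linear": [[0, 0, 0], [0, 0, 0], [0, 0, 0], [0, -0.1, 0], [0, -0.2, 0], [0, -0.3, 0], [-0.1, -0.45, 0], [-0.13, -0.45, 0], [-0.13, -0.45, 0], [-0.13, -0.45, 0], [-0.13, -0.45, 0], [-0.13, -0.45, 0]], "twist": [[0, 0, 0], [0, 0, 0], [0, 0, 0], [0, 0, 0], [0, 0, 0], [0, 0, 0], [0, 0, 0], [0, 0, 0], [0, 0, 0], [0, 0, 0], [0, 0, 0], [0, 0, 0]], "hand": [0, 0, 0, 0, 0, 0, 0, 0, 0, 0, 0, 0]}}

```text
time: 6.65
tool_pos: [524.0, -221.7, 193.3]
tcp_rot: [-89.8, 0.1, 81.1]
ft_force: [-0.5, 0.5, -0.5]
finger_gap: 42.7
```

```bash
python3 k.py; python3 - <<'E'
from h import *;from bench import r
import pickle
s=r.sense();d=r.snapshot("wrist");pickle.dump((s,d),open("w4.pkl","wb"))
cv2.imwrite("pics/w4.png",cv2.resize(d["frame"][:,:,::-1],(768,576)))
for nm,lo,hi in(("red",(0,150,80),(4,255,255)),("yellow",(20,120,80),(36,255,255))):
    for a,c in blobs(mask(d,lo,hi),5): print(nm,a,(c*1.5).round(),bydepth(d,c,s).round(1))
E
```

```text
6.65 [ 524.02151536 -221.7067962   193.3309138 ] [-8.98128176e+01  8.31662905e-02  8.11111244e+01] [-0.51158481  0.50419272 -0.49280196] [ 0.0422437  -0.04466486 -0.03307413] 42.674946648497645
682 [ 531.1131321  -184.92656089   90.01237564] wing ang 171.23870221545752 [ 4.55775954 11.93546248]
red 114 [391. 342.] [[ 595.7 -228.1   20.4]]
yellow 97 [399. 278.] [[ 537.1 -213.7   32. ]]
```

View pics/w4.png

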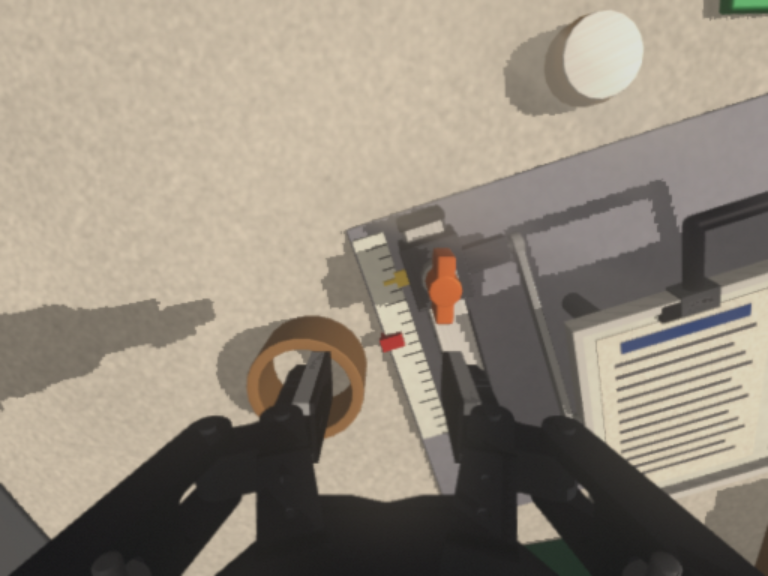

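```bash
python3 - <<'E'
from h import *
from bench import r
s=r.sense();plan(s,[490,15,210],9.7)
E
```

```text
plan [0.7624, -0.0552, 0.2345] [-0.0009, 0.7936, -0.0022] rows>= 10.0
```

Request:
{"name": "move_arm", "arguments": {"linear": [[0.1, -0.055, 0.03], [0.762, -0.055, 0.234], [0.762, -0.055, 0.234], [0.762, -0.055, 0.234], [0.762, -0.055, 0.234], [0.762, -0.055, 0.234], [0.762, -0.055, 0.234], [0.762, -0.055, 0.234], [0.762, -0.055, 0.234], [0.762, -0.055, 0.234], [0.762, -0.055, 0.234], [0.762, -0.055, 0.234]], "twist": [[-0.001, 0.794, -0.002], [-0.001, 0.794, -0.002], [-0.001, 0.794, -0.002], [-0.001, 0.794, -0.002], [-0.001, 0.794, -0.002], [-0.001, 0.794, -0.002], [-0.001, 0.794, -0.002], [-0.001, 0.794, -0.002], [-0.001, 0.794, -0.002], [-0.001, 0.794, -0.002], [-0.001, 0.794, -0.002], [-0.001, 0.794, -0.002]], "hand": [0, 0, 0, 0, 0, 0, 0, 0, 0, 0, 0, 0]}}

```text
time: 7.75
tool_pos: [489.6, 15.5, 209.1]
tcp_rot: [-90.0, 0.1, 9.6]
ft_force: [0.5, 0.3, -0.7]
finger_gap: 42.9
```

```bash
python3 - <<'E'
from h import *;from bench import r
import pickle
s=r.sense();d=r.snapshot("wrist");pickle.dump((s,d),open("w5.pkl","wb"));print(s["tcp_rot"])
cv2.imwrite("pics/w5.png",cv2.resize(d["frame"][:,:,::-1],(768,576)))
# dark points between 85 and 108 mm high near the bar
v,u=np.nonzero(mask(d,(0,0,0),(180,255,75)));P=bydepth(d,np.c_[u,v].astype(float),s)
ys=np.array([-.1685,.9857]);xs=np.array([.9857,.1685]);o=np.array([504.5,27]);q=(P[:,:2]-o)@np.c_[xs,ys]
k=(P[:,2]>85)&(P[:,2]<110)&(abs(q[:,0])<16)&(abs(q[:,1])<45);Q=P[k];print(k.sum(),Q.mean(0),np.percentile(Q[:,2],[5,50,95]))
w,vv=np.linalg.eigh(np.cov(Q[:,:2].T));a=vv[:,1];print("bar dir",np.degrees(np.arctan2(a[1],a[0]))%180,np.sqrt(w),"x span",np.percentile(q[k][:,0],[2,50,98]))
k2=(P[:,2]>85)&(P[:,2]<110)&(abs(q[:,0])<8)&(abs(q[:,1])<90);print("y span",np.percentile(q[k2][:,1],[1,99]))
E
```

```text
[-8.99892558e+01  8.03634401e-02  9.59636540e+00]
829 [502.65771199  19.92927068  99.54139972] [ 96.90284984  99.84222689 101.29514637]
bar dir 99.30973502008734 [ 3.2178133  21.55861002] x span [-8.25037467 -3.1027222   2.47052951]
y span [-61.76923371  48.3852674 ]
```

View pics/w5.png

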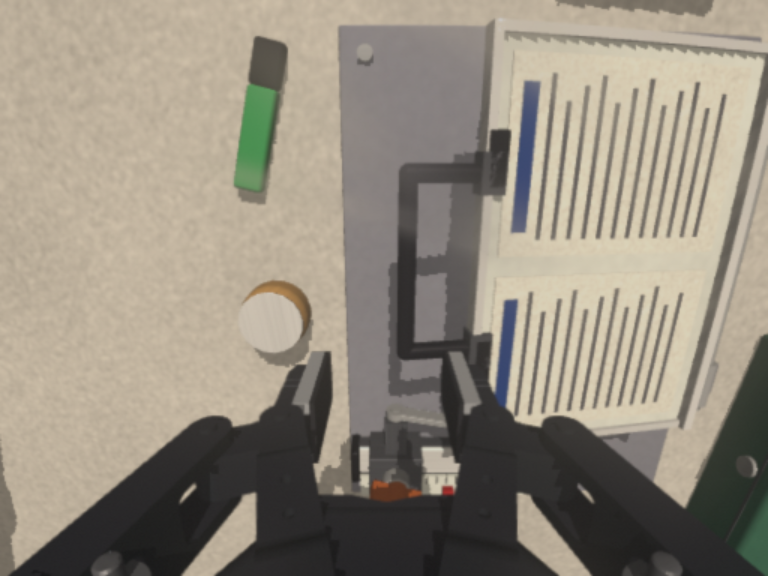

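```bash
python3 - <<'E'
from h import *
from bench import r
s=r.sense();plan(s,[502.7,20,140],9.5);plan(s,[502.7,20,76],9.5)
E
```

```text
plan [0.0457, 0.2306, 0.0078] [-0.0001, 0.0031, -0.0008] rows>= 1.7
plan [0.046, 0.4439, 0.0078] [-0.0001, 0.0031, -0.0008] rows>= 3.2
```

Request:
{"name": "move_arm", "arguments": {"linear": [[0.046, 0.1, 0.008], [0.046, 0.23, 0.008], [0.046, 0.23, 0.008], [0.046, 0.32, 0.008], [0.046, 0.4, 0.008], [0.046, 0.444, 0.008], [0.046, 0.444, 0.008], [0.046, 0.444, 0.008], [0.046, 0.444, 0.008], [0.046, 0.444, 0.008]], "twist": [[0, 0.003, 0], [0, 0.003, 0], [0, 0.003, 0], [0, 0.003, 0], [0, 0.003, 0], [0, 0.003, 0], [0, 0.003, 0], [0, 0.003, 0], [0, 0.003, 0], [0, 0.003, 0]], "hand": [0, 0, 0, 0, 0, 0, 0, 0, 0, 0], "force": 40}}

```text
time: 8.63
tool_pos: [504.1, 20.0, 78.1]
tcp_rot: [-90.0, -0.1, 9.5]
ft_force: [-0.3, -0.6, 0.6]
finger_gap: 42.7
```

Request:
{"name": "move_arm", "arguments": {"linear": [[0, 0, 0], [0, 0, 0], [0, 0, 0], [0, 0, 0], [0, 0, 0], [0, 0, 0], [0, 0, 0], [0, 0, 0]], "twist": [[0, 0, 0], [0, 0, 0], [0, 0, 0], [0, 0, 0], [0, 0, 0], [0, 0, 0], [0, 0, 0], [0, 0, 0]], "hand": [-1, -1, -1, -1, -1, -1, -1, -1], "force": 40}}

```text
time: 9.3
tool_pos: [502.2, 19.4, 79.1]
tcp_rot: [-90.0, 0.2, 9.5]
ft_force: [-16.3, -3.3, 18.0]
finger_gap: 10.5
```

```bash
python3 - <<'E'
from h import *
from bench import r
s=r.sense();print(s["time"],s["tool_pos"],s["tcp_rot"],s["ft_force"],s["wrist_torque"],s["finger_gap"])
R,t=pose(s);a0=np.arcsin(40/258);xs=np.array([np.cos(np.radians(9.5)),np.sin(np.radians(9.5)),0])
for q in np.r_[np.linspace(0,.53,11)[1:]]:
    g=xs*258*(np.cos(a0)-np.cos(a0+q))+np.array([0,0,258*(np.sin(a0+q)-np.sin(a0))]);print(round(q,3),(R.T@g/300).round(4).tolist())
E
```

```text
9.3 [502.16975022  19.44616021  79.11796558] [-90.0455441    0.16829883   9.54386254] [-16.31663547  -3.27200311  18.02242898] [-0.47308154  2.73605347 -0.03050975] 10.4615156011071
0.053 [0.0081, -0.0448, -0.0]
0.106 [0.0186, -0.0892, -0.0001]
0.159 [0.0314, -0.1329, -0.0001]
0.212 [0.0466, -0.1759, -0.0002]
0.265 [0.0639, -0.2181, -0.0002]
0.318 [0.0835, -0.2592, -0.0003]
0.371 [0.1053, -0.2993, -0.0003]
0.424 [0.1291, -0.3381, -0.0004]
0.477 [0.1549, -0.3756, -0.0004]
0.53 [0.1828, -0.4117, -0.0005]
```

Request:
{"name": "move_arm", "arguments": {"linear": [[0.003, -0.02, 0], [0.008, -0.045, 0], [0.0133, -0.067, 0], [0.0186, -0.089, 0], [0.025, -0.111, 0], [0.0314, -0.133, 0], [0.039, -0.1544, 0], [0.0466, -0.176, 0], [0.0552, -0.197, 0], [0.064, -0.218, 0], [0.064, -0.218, 0], [0.064, -0.218, 0]], "twist": [[0, 0, 0], [0, 0, 0], [0, 0, 0], [0, 0, 0], [0, 0, 0], [0, 0, 0], [0, 0, 0], [0, 0, 0], [0, 0, 0], [0, 0, 0], [0, 0, 0], [0, 0, 0]], "hand": [-1, -1, -1, -1, -1, -1, -1, -1, -1, -1, -1, -1]}}

```text
time: 10.3
tool_pos: [520.7, 22.5, 145.0]
tcp_rot: [-90.1, 0.3, 9.5]
ft_force: [-7.1, -3.8, 0.8]
finger_gap: 10.5
```

```bash
cat > m.py <<'E'
from h import *
from bench import r
np.set_printoptions(precision=2,suppress=True)
s=r.sense();print(s["time"],s["tool_pos"],s["tcp_rot"],s["ft_force"],s["wrist_torque"],s["finger_gap"])
for n in("wrist","top","side"):
    d=r.snapshot(n)
    if n=="wrist":cv2.imwrite("pics/w6.png",cv2.resize(d["frame"][:,:,::-1],(768,576)))
    if n=="side":cv2.imwrite("pics/s6.png",cv2.resize(d["frame"][130:250,190:350,::-1],(800,600)))
    for nm,lo,hi in(("orange",(4,140,80),(16,255,255)),("red",(0,150,60),(5,255,255)),("yellow",(18,90,70),(36,255,255))):
        for a,c in blobs(mask(d,lo,hi),2):
            p=bydepth(d,c,s)[0]
            if 480<p[0]<680 and -270<p[1]<-150: print(n,nm,a,c.round(1),p,onz(d,c,{"orange":92,"red":20,"yellow":30}[nm],s)[0])
E
python3 m.py
```

```text
10.3 [520.68  22.54 145.05] [-90.05   0.28   9.55] [-7.13 -3.8   0.8 ] [-0.43  1.36 -0.01] 10.533763482038129
top orange 47 [298.5 185.6] [ 549.47 -182.25   89.32] [ 548.9  -181.98   92.  ]
top red 3 [310. 177.] [ 597.32 -230.83   12.53] [ 595.54 -229.83   20.  ]
top yellow 12 [305.1 187.3] [ 555.78 -210.81   31.57] [ 556.11 -211.     30.  ]
side orange 2 [275.5 166.5] [ 605.77 -257.18   50.03] [ 581.91 -219.1    92.  ]
side orange 62 [277.4 179.5] [ 543.63 -173.39   85.29] [ 540.08 -167.63   92.  ]
side yellow 2 [281.  168.5] [ 585.08 -263.02   46.45] [ 594.09 -277.99   30.  ]
```

```bash
cat > l.py <<'E'
import sys
from h import *
from bench import r
np.set_printoptions(precision=4,suppress=True)
s=r.sense();R,t=pose(s);a=np.arcsin((t[2]-79.1+40)/258);a0=np.arcsin(40/258)
xs=np.array([np.cos(np.radians(9.5)),np.sin(np.radians(9.5)),0]);print("q now",a-a0)
for q in np.linspace(a-a0,float(sys.argv[1]),int(sys.argv[2])+1)[1:]:
    g=xs*258*(np.cos(a)-np.cos(a0+q))+np.array([0,0,258*(np.sin(a0+q)-np.sin(a))]);print(round(q,3),(R.T@g/300).round(4).tolist())
E
python3 l.py 0.53 10
```

```text
q now 0.2656305808730147
0.292 [0.0095, -0.0207, -0.0]
0.319 [0.0195, -0.0411, -0.0]
0.345 [0.03, -0.0612, -0.0001]
0.371 [0.0411, -0.0811, -0.0001]
0.398 [0.0527, -0.1006, -0.0001]
0.424 [0.0648, -0.1199, -0.0002]
0.451 [0.0774, -0.1388, -0.0002]
0.477 [0.0905, -0.1574, -0.0002]
0.504 [0.1041, -0.1756, -0.0002]
0.53 [0.1182, -0.1935, -0.0003]
```

Request:
{"name": "move_arm", "arguments": {"linear": [[0.0095, -0.021, 0], [0.0195, -0.041, 0], [0.03, -0.061, 0], [0.041, -0.081, 0], [0.0527, -0.1006, 0], [0.065, -0.12, 0], [0.0774, -0.139, 0], [0.0905, -0.1574, 0], [0.104, -0.1756, 0], [0.118, -0.1935, 0], [0.118, -0.1935, 0], [0.118, -0.1935, 0]], "twist": [[0, 0, 0], [0, 0, 0], [0, 0, 0], [0, 0, 0], [0, 0, 0], [0, 0, 0], [0, 0, 0], [0, 0, 0], [0, 0, 0], [0, 0, 0], [0, 0, 0], [0, 0, 0]], "hand": [-1, -1, -1, -1, -1, -1, -1, -1, -1, -1, -1, -1]}}

```text
time: 11.45
tool_pos: [555.9, 28.4, 204.9]
tcp_rot: [-90.1, 0.3, 9.5]
ft_force: [-10.6, -2.8, 5.5]
finger_gap: 10.3
```

Request:
{"name": "move_arm", "arguments": {"linear": [[0, 0, 0], [0, 0, 0], [0, 0, 0]], "twist": [[0, 0, 0], [0, 0, 0], [0, 0, 0]], "hand": [-1, -1, -1]}}

```text
time: 11.7
tool_pos: [556.5, 28.5, 205.8]
tcp_rot: [-90.1, 0.2, 9.6]
ft_force: [-1.6, -1.6, -1.7]
finger_gap: 10.7
```

```bash
python3 l.py 0.53 1; python3 m.py
```

```text
q now 0.5467981885974741
0.53 [-0.0092, 0.0111, 0.0]
11.7 [556.52  28.46 205.79] [-90.09   0.22   9.55] [-1.58 -1.65 -1.72] [-0.27  0.48 -0.03] 10.662725406301488
wrist orange 47 [244.4 327.2] [ 572.92 -167.91   69.92] [ 570.66 -146.     92.  ]
top orange 45 [296.7 175.5] [ 583.21 -176.21   90.09] [ 582.75 -176.03   92.  ]
top yellow 9 [303.6 177.6] [ 590.83 -205.96   29.89] [ 590.8  -205.95   30.  ]
side orange 2 [263.5 171.5] [ 604.32 -176.01   88.86] [ 602.48 -173.3    92.  ]
side orange 49 [268.3 176.9] [ 581.58 -173.24   76.93] [ 573.14 -160.39   92.  ]
side yellow 3 [281.3 168.7] [ 586.97 -268.62   40.24] [ 592.57 -277.94   30.  ]
```

View pics/w6.png

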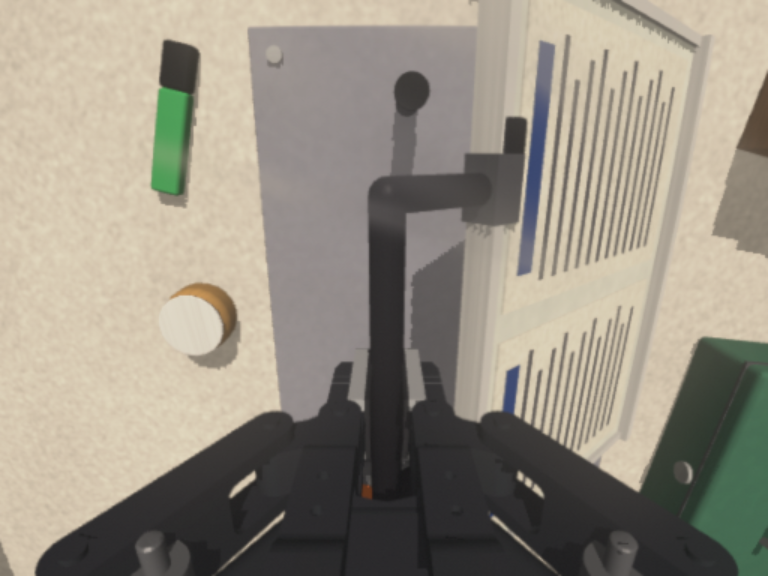

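```bash
cat > f.py <<'E'
from h import *
from bench import r
np.set_printoptions(precision=2,suppress=True)
s=r.sense();print(s["time"],s["tool_pos"],s["ft_force"],s["finger_gap"])
xs=np.array([np.cos(np.radians(9.5)),np.sin(np.radians(9.5))])
im=[]
for n,u0,u1,v0,v1 in(("top",285,325,160,195),("side",250,300,150,193)):
    d=r.snapshot(n);f=d["frame"].astype(float);f=f[v0:v1,u0:u1];R,G,B=f[...,0],f[...,1],f[...,2]
    red=np.clip(R-1.8*G-10,0,None)*(abs(G-B)<0.25*R);yel=np.clip(np.minimum(R,G)-1.6*B-10,0,None)*(G>.6*R)
    vv,uu=np.mgrid[v0:v1,u0:u1];P={}
    for nm,w,z in(("red",red,20),("yellow",yel,30)):
        if w.sum()>0:
            c=np.array([(w*uu).sum(),(w*vv).sum()])/w.sum();P[nm]=onz(d,c,z)[0];print(n,nm,(w>0).sum(),c,P[nm])
    if len(P)==2: print(n,"pointer-mark along stand x",(P["yellow"]-P["red"])[:2]@xs)
    im.append(cv2.resize(d["frame"][v0:v1,u0:u1,::-1],(400,350),interpolation=cv2.INTER_NEAREST))
cv2.imwrite("pics/f1.png",np.hstack(im))
E
python3 f.py
```

```text
11.85 [555.99  28.38 205.16] [-2.43 -2.52 -1.19] 10.440035530741762
top red 3 [310.06 177.  ] [ 595.55 -230.05   20.  ]
```

View pics/f1.png

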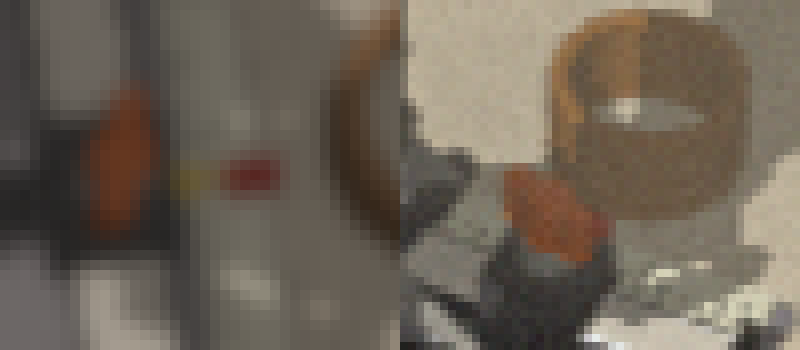

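Request:
{"name": "move_arm", "arguments": {"linear": [[0, 0, 0], [0, 0, 0], [0, 0, 0], [0, 0, 0], [0, 0, 0], [0, 0, 0]], "twist": [[0, 0, 0], [0, 0, 0], [0, 0, 0], [0, 0, 0], [0, 0, 0], [0, 0, 0]], "hand": [-1, -1, -1, -1, -1, -1]}}

```text
time: 12.45
tool_pos: [555.8, 28.4, 204.9]
tcp_rot: [-90.1, 0.3, 9.5]
ft_force: [-2.7, -1.8, -1.0]
finger_gap: 10.3
```

```bash
python3 - <<'E'
from h import *
from bench import r
np.set_printoptions(precision=2,suppress=True)
xs=np.array([np.cos(np.radians(9.6)),np.sin(np.radians(9.6))])
for i in range(3):
    d=r.snapshot("top");s=r.sense();f=d["frame"].astype(float);P=[]
    for (u0,u1,v0,v1),fn,z in(((302,306,174,182),lambda a:np.minimum(a[...,0],a[...,1])-a[...,2],30),((306,314,173,183),lambda a:a[...,0]-np.maximum(a[...,1],a[...,2]),20)):
        w=fn(f[v0:v1,u0:u1]);w=np.clip(w-np.median(w)-8,0,None);vv,uu=np.mgrid[v0:v1,u0:u1];c=np.array([(w*uu).sum(),(w*vv).sum()])/w.sum();P.append(onz(d,c,z)[0]);print(c,P[-1][:2],end=" ")
    print("pointer-mark",(P[0]-P[1])[:2]@xs,"vs wrist mark",(P[0][:2]-[595.7,-228])@xs)
    o=bydepth(d,np.array(np.nonzero(mask(d,(4,140,80),(16,255,255))[165:190,285:306])[::-1]).T+[285.,165.]);o=o[o[:,2]>80];w,v=np.linalg.eigh(np.cov(o[:,:2].T));print(" wing",np.degrees(np.arctan2(v[1,1],v[0,1]))%180,"knob axis",o.mean(0),s["tool_pos"],s["ft_force"],s["qd"].round(2))
E
python3 l.py 0.53 1
```

```text
[303.56 177.66] [ 590.42 -205.97] [309.77 177.05] [ 595.33 -229.03] pointer-mark -0.9995411515645203 vs wrist mark -1.5312389071942099
 wing 171.05370359592357 knob axis [ 583.42 -176.12   90.05] [555.81  28.37 204.92] [-2.2  -0.71 -1.34] [-0.04  0.05 -0.03  0.05  0.05  0.  ]
[303.61 177.7 ] [ 590.27 -206.15] [309.78 177.06] [ 595.3  -229.04] pointer-mark -1.1426999654723198 vs wrist mark -1.7061871014904317
 wing 159.06591409688352 knob axis [ 577.47 -173.63  116.25] [555.8   28.35 204.92] [-2.09 -0.8  -0.85] [-0.06 -0.01  0.03 -0.01  0.01  0.08]
[303.55 177.74] [ 590.13 -205.93] [309.76 177.06] [ 595.3  -228.98] pointer-mark -1.2522663560427547 vs wrist mark -1.8089305020484931
 wing 170.19552699714535 knob axis [ 583.29 -176.06   90.65] [555.81  28.34 204.93] [-1.48 -1.34 -0.47] [-0.06 -0.04  0.06  0.07  0.05 -0.03]
q now 0.5424365748639092
0.53 [-0.0068, 0.0083, 0.0]
```

```bash
python3 -c "
from bench import r
print(r.hand_in())"
```

```text
the job is handed in; nothing more can be done
None
```

The clamp knob is loose, the board is lifted to the red mark, and the arm is holding it there by the handle. I handed the job in at about 12.6 s of the 51 s allowed; the hand-in gives no verdict, so the figures below are my own checks.

- **Knob:** I turned it about 63° anticlockwise while the board still lay on its posts. The wing then measured 171–172° in the world frame, which is about 1.25 rad. The fingers closed on the round hub at about 20 mm rather than on the 12 mm wing, but the knob followed the turn. After the lift it read 170–171° in two of three pictures. The third gave 159° and a false height, a bad depth reading, but still above 1 rad.
- **Board:** I lifted it along its arc to a swing of about 0.54 rad, gripping the handle bar at 40 N. Over 0.6 s the tool position stayed within about 0.1 mm, so it is steady.
- **Pointer:** The top camera puts it 1.0–1.3 mm short of the mark, or 1.5–1.8 mm short against the mark position from the wrist camera. The handle height puts it about 1.5 mm past the mark. These disagree by about 3 mm, but all are within the 7 mm allowed.
- **Handle force:** I did not measure the finger contact force on its own. The wrist showed only about 1 N of vertical load, less than the 2–4 N expected.
- **Other things on the table:** The red mark measured the same place before and after, within about 1 mm. I did not measure the loose items again, but no move went near enough to touch them.

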